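# Feed wax-shelled pills into the packing channel

## Robot

A 6-joint arm with a two-finger parallel gripper is mounted at the origin on the work surface. World frame = base frame: x ahead of the robot, y to its left, z up, the work surface at z = 0. Lengths are in m, angles in rad, forces in N, time in s.
With the tool pointing down it reaches from about 0.4 to 0.825 m from the base axis. Payload 7 kg.
Tool frame: the origin (TCP) lies on the centre line of the jaws, within the pads' length; the fingertips stand 22 mm ahead of it and the grasp point (between the pads) lies 3 mm ahead of it; z points along the fingers, y is the line along which they close (so a half turn about z gives the same grasp; the last joint's range is limited). The gripper opens to 88 mm and grips with 3 to 60 N. Pads are 19 mm wide; open, the fingers measure 130 mm over their backs; the gripper's body (78 mm by 193 mm) begins 47 mm behind the grasp point.
Start: joints at [-0.999, 0.359, 0.012, 0, -1.224, -0.288], TCP at [0.189, -0.648, 0.249] pointing down, gripper open.
Joint ranges: [-3.07, 3.07], [-1.43, 2.12], [-1.02, 1.25], [-3.03, 1.67], [-3.05, -0], [-3.03, 3.03]. Speed limits (rad/s): [2.39, 2.39, 3.01, 3.14, 3.14, 3.14].

## Interface

Orientations are given as [roll, pitch, yaw] about the fixed x, y, z axes, in that order (R = Rz(yaw) Ry(pitch) Rx(roll)).
In Python, from station import monitor, viewer, order gives the robot as it stands. The module is installed in compiled form; this text tells all that it offers.
- The arm moves only by the tool servo_tool, never from a script. Its argument "targets" is a list of rows, each an object with "angular": the turn, a rotation vector about the tool's x, y, z in degrees, a list of three; "xyz": the shift along the tool's x, y, z in cm, a list of three; "claw": the finger opening in cm, from 0 to 8.76. A call has 1 to 20 rows; each row shifts and turns the commanded pose from where the row before left it, along the tool's axes as they then stand; what a row does not reach is not made up. A row lasts 1/10 s, in which the tool goes at most 50 mm and 8.59 degrees, less where a joint would pass 70% of its speed; a pose out of reach is approached as far as the arm can. A call is refused whole if a number of a shift passes 5 or a number of a turn 8.59, either way. A call with a gripper value outside its range is refused whole. The fingers move at their own pace and stop on an object; "force" is the grip in N (left out, the last holds). Time passes only in rows, so rows that do not move let the fingers close. It gives the time, the measured TCP pose, the force, the opening and the grip force at its end, in the units of the state.
- monitor.get_state(): the state, without advancing time (a new reading comes with each control period).
- viewer.grab_frame(name): name is "scene" or "top" or "wrist"; returns a dict with "color" (480x640x3 uint8, blue, green, red), "fovy" (degrees; the focal length in pixels is half the picture's height over the tangent of half this angle, whatever the lens; pixels are square), "cx", "cy" (the principal point, pixels), "k1" (the pictures are not rectified: a ray, as slopes to the right and down, at radius r is drawn at 1 + k1 r^2 times it, then the intrinsics apply), "R" (3x3) and "t" (3): a world point X has camera coordinates R X + t. Camera axes: x right, y down, z forward; pixel columns grow to the right and rows downward; lengths in m; the calibration is good to about 2 mm. A picture is of the moment at which its call begins. There is no depth.
- order.job_done(): hands the job in; it is judged then, once.
The state is a dict: "t": time; "q": joint angles; "qd": joint speeds; "joint_efforts": joint torques, N m; "eef_pos": TCP position; "ee_rot": TCP orientation; "force": force on the tool from outside, world axes, zero at the start; "moment": the same for the moment, N m; "width": finger opening in m; "gripper_force": force on a finger pad.
Only numpy, scipy, OpenCV 4.12 (cv2) and the standard library are available. Lean on these libraries where they do the work, as an engineer would, in place of code of your own. Each camera call takes 0.05 s, during which the arm holds its last target. There are 200 camera calls.

## Task

On the herb-dispensing counter, use the hinged tray that has a feed channel: lift it by its wooden bar handle so that the two round wax-shelled pills roll along the guide rail, in single file, into the V-groove channel. When both are in the channel, lower the tray back down onto its rest and let go.

Things in the scene. Friction and masses are not known exactly. Their poses are not given: they have to be found in the camera images.
- feeder: fixed pill feeder: wooden base 400 x 150 mm, hinged steel tray, then a steel V-groove channel. Origin on the counter, below the middle of the tray's exit; x = way the pills run, z up. Tray hinge line: parallel to y at x = 0, z = 45 mm. Tray x -205..0, y -22..104, walls 24 high; a slanting rail leaves a 40 mm exit at y = 0. Channel along y = 0, x 2..150 to its end stop; pill centres there are 43..54 high.
- tray_handle (a point): middle of the tray's handle: round wooden bar 12 mm thick, 56 long, along feeder y, on 2 posts above the tray's back wall (41 mm free below it). At rest at feeder x -208, y 40, z 98 mm; turns about the hinge, radius 214 mm. Tray rests leaning 0.06 rad back to the handle; lifted 0.4 rad (handle 70 to 80 mm up) for 2 s the pills run out. Lift 2 to 5 N; damped; it sinks back if let go; stop at 0.7 rad.
- pill_a: smooth ball 30 mm in diameter, about 16 g: a big honeyed pill in its hard beige wax shell with a slightly darker seam. Origin at its centre. It starts resting against the tray's back wall, on the exit side of the tray (smaller feeder y); it rolls freely.
- pill_b: smooth ball 30 mm in diameter, about 16 g: a big honeyed pill in its hard beige wax shell with a slightly darker seam. Origin at its centre. It starts resting against the tray's back wall, on the other side (larger feeder y); it rolls freely.
Things that resemble listed ones, but are neither listed nor needed, are in the scene too. What is shaped like the pill_a but turquoise or yellow is not meant. What is shaped like the pill_b but green is not meant.

How it is judged:
By the outcome, as a careful person would: the job done as asked, in the order asked, and still so for the second after the job is handed in, with the robot touching nothing.
It also fails if it takes over 37 s, if anything falls off the work surface, if the arm or the gripper's body presses on something with over 40 N, if the wrist force passes 120 N, or if a joint passes its speed limit or range.

## Working session

There is one attempt and no reset: what is moved stays moved. The work goes in short steps, Python scripts to look and compute and a tool call to move; the robot and the scene stay as the last step left them, time stands still between calls to the robot, and variables do not carry over. Pictures are saved under pics/ and viewed, at most 10 in all, crops included, and the job is handed in when it is done.

Besides the shell and the picture viewer there is one more tool, called after "Request:" as name(argument=value, ...) on one line, values as JSON. servo_tool: Moves the arm, as the interface text tells. Its arguments: {"type":"object","properties":{"targets":{"type":"array"},"force":{"type":"number"}},"required":["targets"]}

```bash
mkdir -p pics
cat > h.py <<'E'
import numpy as np, cv2
from station import monitor, viewer, order
def grab(n):
    f=viewer.grab_frame(n); f['f']=240/np.tan(np.radians(f['fovy'])/2); return f
def ray(f,u,v):
    d=np.array([(u-f['cx'])/f['f'],(v-f['cy'])/f['f']]); s=d.copy()
    for _ in range(30): s=d/(1+f['k1']*(s@s))
    R=np.array(f['R']);t=np.array(f['t']); return -R.T@t, R.T@np.array([*s,1])
def onz(f,u,v,z):
    o,d=ray(f,u,v); return o+d*(z-o[2])/d[2]
def proj(f,X):
    c=np.array(f['R'])@X+f['t']; s=c[:2]/c[2]; s=s*(1+f['k1']*(s@s)); return s*f['f']+[f['cx'],f['cy']]
E
python3 - <<'E'
from h import *
import pickle
a={n:grab(n) for n in ('top','scene')}
pickle.dump(a,open('f0.pkl','wb'))
for n in a: cv2.imwrite(f'pics/{n}0.png',a[n]['color']); print(n,a[n]['fovy'],a[n]['k1'],-np.array(a[n]['R']).T@a[n]['t'])
print(monitor.get_state())
E
```

```text
top 42.9076640211723 0.011102823314615344 [ 0.46406581 -0.10463279  1.28351906]
scene 47.68939054589288 -0.03785510202217431 [ 1.21654558 -0.137841    0.63014129]
{'t': 0.1, 'q': array([-9.98891168e-01,  3.59298420e-01,  1.11416563e-02, -3.29996341e-04,
       -1.22411426e+00, -2.88073369e-01]), 'qd': array([ 3.47493943e-04, -1.00865232e-03,  2.29763910e-03,  1.65565047e-03,
        7.12616274e-05, -1.02883194e-03]), 'joint_efforts': array([-1.75510133e-03, -5.84159446e+01,  2.93754208e+01,  7.01539144e+00,
        1.01786191e-02, -6.13023258e-05]), 'eef_pos': array([ 0.18886942, -0.64760106,  0.24771955]), 'ee_rot': array([ 3.14009057e+00, -1.21560467e-04, -2.85787313e+00]), 'force': array([ 0.51740494, -1.26762185,  0.17240753]), 'moment': array([ 0.01296179,  0.01643686, -0.0084435 ]), 'gripper_force': 0.0, 'width': 0.08762439095523371}
```

View pics/top0.png

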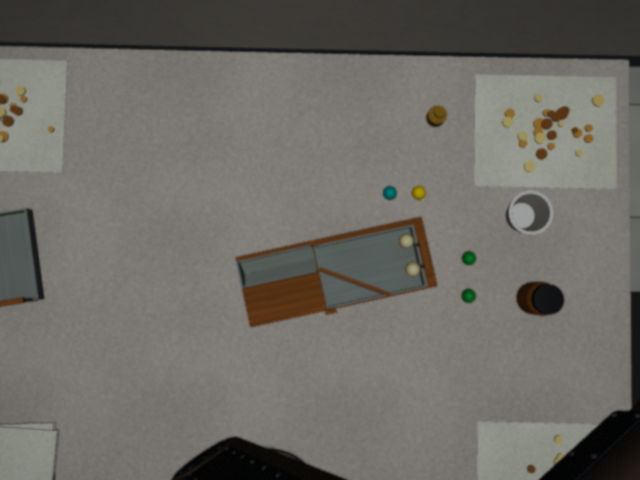

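View pics/scene0.png

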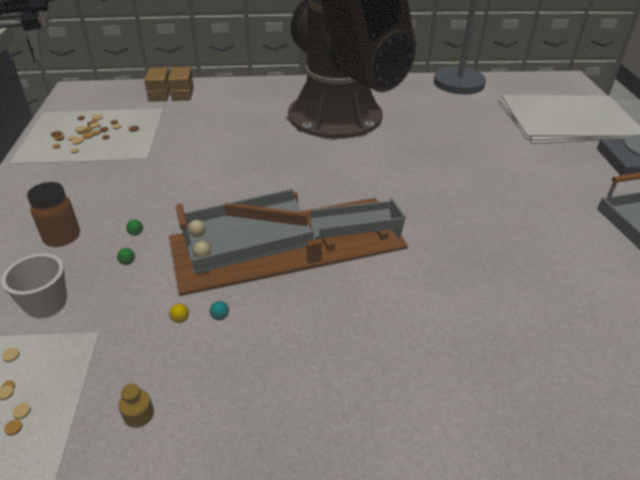

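The channelled feeder is mid-scene: its tray's back end is at top px (425,255), with pills at (407,241) and (413,269). The bar handle shows at scene px (182,215). Next I'll enlarge both.

Run:
```python
from h import *
import pickle
a=pickle.load(open('f0.pkl','rb'))
t=a['top']['color'][205:335,225:445]; s=a['scene']['color'][180:300,160:415]
t=cv2.resize(t,None,fx=3,fy=3,interpolation=cv2.INTER_CUBIC);s=cv2.resize(s,None,fx=2.6,fy=2.6*1,interpolation=cv2.INTER_CUBIC)[:210*1]
W=max(t.shape[1],s.shape[1])
t,s=[cv2.copyMakeBorder(i,0,0,0,W-i.shape[1],0) for i in (t,s)]
cv2.imwrite('pics/c.png',np.clip(np.vstack([t,s])*1.6,0,255).astype('uint8'))
```

```text
(no output)
```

View pics/c.png

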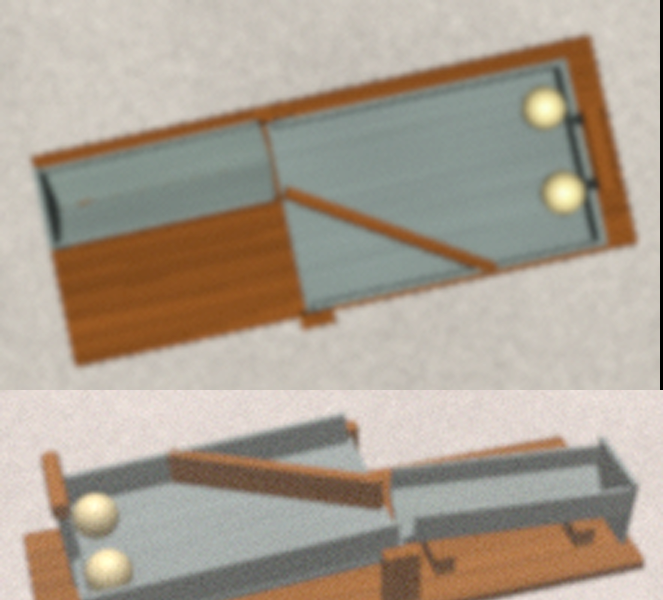

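Run:
```python
from h import *
import pickle
a=pickle.load(open('f0.pkl','rb'));T=a['top'];S=a['scene']
tc=lambda x,y:(225+x/3-.33,205+y/3-.33)
sc=lambda x,y:(160+x/2.6-.3,180+(y-390)/2.6-.3)
p=lambda n,X:print(n,np.round(np.array(X)*1000,1))
A=onz(T,*tc(590,38),.018);B=onz(T,*tc(33,158),.018);C=onz(T,*tc(636,240),.018);D=onz(T,*tc(76,364),.018)
for n,X in zip('ABCD',(A,B,C,D)):p(n,X)
print('len',np.linalg.norm(A-B),np.linalg.norm(C-D),np.linalg.norm(A-C))
yaws=[np.arctan2(*(B-A)[1::-1]),np.arctan2(*(D-C)[1::-1]),np.arctan2(*(A-C)[1::-1])+0]
print('yaw',yaws)
h=onz(S,*sc(56,484),.098);p('handle scene',h);p('ends',[onz(S,*sc(51,457),.098),onz(S,*sc(61,512),.098)])
p('handle top posts',[onz(T,*tc(575,119),.09),onz(T,*tc(592,185),.09)])
pa=onz(T,*tc(545,107),.049);pb=onz(T,*tc(563,192),.049);p('pills',[pa,pb])
p('pills scene',[onz(S,*sc(108,570),.049),onz(S,*sc(95,514),.049)])
# feeder origin from handle: 
y=np.mean(yaws[:2]);R=np.array([[np.cos(y),-np.sin(y)],[np.sin(y),np.cos(y)]])
o=h[:2]-R@[-.208,.040];p('origin',o)
for n,X in (('pa',pa),('pb',pb),('A',A),('B',B),('C',C),('D',D)):p(n,R.T@(X[:2]-o))
p('exit seam',[R.T@(onz(T,*tc(*q),.045)[:2]-o) for q in((265,122),(280,195),(303,312))])
```

```text
A [ 599.5 -310.3   18. ]
B [507.9  73.5  18. ]
C [ 460.3 -343.7   18. ]
D [367.2  39.8  18. ]
len 0.39453522065052793 0.3946713261144033 0.14318146085598676
yaw [np.float64(1.8051126297071387), np.float64(1.8089275749407654), np.float64(0.2357790230822835)]
handle scene [ 519.6 -299.3   98. ]
ends [[ 491.5 -305.8   98. ]
 [ 547.4 -293.    98. ]]
handle top posts [[ 538.5 -289.4   90. ]
 [ 495.7 -301.1   90. ]]
pills [[ 548.7 -275.4   49. ]
 [ 491.6 -288.3   49. ]]
pills scene [[ 545.6 -271.2   49. ]
 [ 489.2 -284.8   49. ]]
origin [509.8 -87.7]
pa [-191.6    6.1]
pb [-190.8   64.7]
A [-237.4  -35.1]
B [157.2 -35.9]
C [-237.3  108.1]
D [157.4 108.8]
exit seam [[ -4.6 -24.5]
 [ -4.1  25.9]
 [ -2.4 106.1]]
```

Request:
servo_tool(targets=[{"angular": [0,0,2.8],"xyz": [0,0,0],"claw": 6},{"angular": [0,0,0],"xyz": [-1.2,0.8,0.1],"claw": 6},{"angular": [0,0,0],"xyz": [-2.5,1.65,0.3],"claw": 6},{"angular": [0,0,0],"xyz": [-2.5,1.65,0.3],"claw": 6},{"angular": [0,0,0],"xyz": [-2.5,1.65,0.3],"claw": 6},{"angular": [0,0,0],"xyz": [-2.5,1.65,0.3],"claw": 6},{"angular": [0,0,0],"xyz": [-2.5,1.65,0.3],"claw": 6},{"angular": [0,0,0],"xyz": [-2.5,1.65,0.3],"claw": 6},{"angular": [0,0,0],"xyz": [-2.5,1.65,0.3],"claw": 6},{"angular": [0,0,0],"xyz": [-2.5,1.65,0.3],"claw": 6},{"angular": [0,0,0],"xyz": [-2.5,1.65,0.3],"claw": 6},{"angular": [0,0,0],"xyz": [-2.5,1.65,0.3],"claw": 6},{"angular": [0,0,0],"xyz": [-2.5,1.65,0.3],"claw": 6},{"angular": [0,0,0],"xyz": [-2.5,1.65,0.3],"claw": 6},{"angular": [0,0,0],"xyz": [-2.5,1.65,0.3],"claw": 6},{"angular": [0,0,0],"xyz": [-2.5,1.65,0.3],"claw": 6},{"angular": [0,0,0],"xyz": [-2.5,1.65,0.3],"claw": 6},{"angular": [0,0,0],"xyz": [-1.3,0.8,0.2],"claw": 6},{"angular": [0,0,0],"xyz": [0,0,0],"claw": 6}])

```text
t: 2.0
eef_pos: [0.5176, -0.2969, 0.1999]
ee_rot: [3.141, -0.001, -2.904]
force: [-0.2, -0.8, -0.8]
width: 0.0602
gripper_force: 0.0
```

Run:
```python
from h import *
f=grab('wrist');cv2.imwrite('pics/w1.png',f['color'])
s=monitor.get_state();print(s['t'],s['eef_pos'],s['ee_rot'],s['width'])
y=1.805
for e in(-.028,0,.028):
  X=np.array([.519-e*np.sin(y),-.299+e*np.cos(y),.098]);print(proj(f,X))
import pickle;pickle.dump(f,open('w1.pkl','wb'))
```

```text
2.05 [ 0.51681949 -0.2976614   0.2001374 ] [ 3.14111610e+00 -7.20785847e-04 -2.90451485e+00] 0.060241325036522485
[314.30930555 284.72896503]
[314.31090265 244.80639455]
[314.31921345 202.32321607]
```

View pics/w1.png

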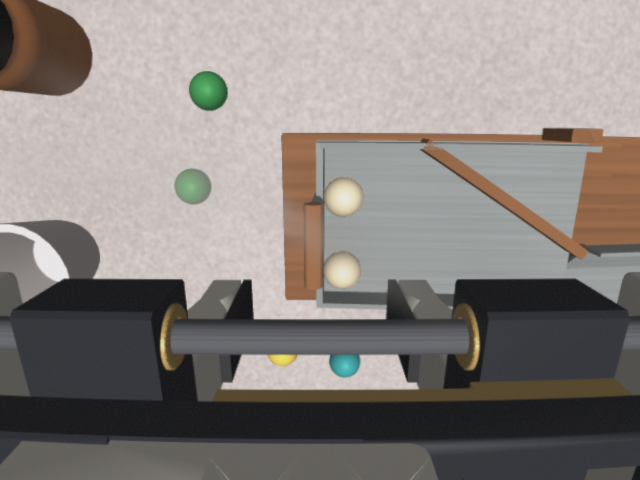

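The wrist view shows the bar at px (313, 204..289), within 2 px of the prediction. The pills are beside it at (344,196) and (342,270). I'll descend and grip.

Request:
servo_tool(targets=[{"angular": [0,0,0],"xyz": [-0.16,-0.2,1.5],"claw": 6},{"angular": [0,0,0],"xyz": [0,0,2.5],"claw": 6},{"angular": [0,0,0],"xyz": [0,0,2.5],"claw": 6},{"angular": [0,0,0],"xyz": [0,0,2.0],"claw": 6},{"angular": [0,0,0],"xyz": [0,0,1.0],"claw": 6},{"angular": [0,0,0],"xyz": [0,0,0.4],"claw": 6},{"angular": [0,0,0],"xyz": [0,0,0],"claw": 4},{"angular": [0,0,0],"xyz": [0,0,0],"claw": 0.5},{"angular": [0,0,0],"xyz": [0,0,0],"claw": 0.5},{"angular": [0,0,0],"xyz": [0,0,0],"claw": 0.5},{"angular": [0,0,0],"xyz": [0,0,0],"claw": 0.5},{"angular": [0,0,0],"xyz": [0,0,0],"claw": 0.5}], force=15)

```text
t: 3.25
eef_pos: [0.5188, -0.3002, 0.1018]
ee_rot: [-3.141, 0.0, -2.907]
force: [0.3, 0.0, 0.1]
width: 0.0174
gripper_force: 0.0
```

Request:
servo_tool(targets=[{"angular": [0,0,0],"xyz": [0,0,0],"claw": 0.5},{"angular": [0,0,0],"xyz": [0,0,0],"claw": 0.5},{"angular": [0,0,0],"xyz": [0,0,0],"claw": 0.5}], force=15)

```text
t: 3.55
eef_pos: [0.519, -0.3008, 0.1017]
ee_rot: [-3.141, 0.0, -2.907]
force: [0.7, -5.2, -0.8]
width: 0.0113
gripper_force: 15.0
```

Request:
servo_tool(targets=[{"angular": [1.15,0,0],"xyz": [0,0.112,-0.417],"claw": 0.5},{"angular": [1.15,0,0],"xyz": [0,0.112,-0.417],"claw": 0.5},{"angular": [1.15,0,0],"xyz": [0,0.112,-0.417],"claw": 0.5},{"angular": [1.15,0,0],"xyz": [0,0.112,-0.417],"claw": 0.5}])

```text
t: 3.95
eef_pos: [0.5177, -0.2957, 0.1184]
ee_rot: [-3.06, 0.0, -2.907]
force: [1.0, -5.5, 0.2]
width: 0.0114
gripper_force: 15.0
```

Request:
servo_tool(targets=[{"angular": [1.15,0,0],"xyz": [0,0.112,-0.417],"claw": 0.5},{"angular": [1.15,0,0],"xyz": [0,0.112,-0.417],"claw": 0.5},{"angular": [1.15,0,0],"xyz": [0,0.112,-0.417],"claw": 0.5},{"angular": [1.15,0,0],"xyz": [0,0.112,-0.417],"claw": 0.5},{"angular": [1.15,0,0],"xyz": [0,0.112,-0.417],"claw": 0.5},{"angular": [1.15,0,0],"xyz": [0,0.112,-0.417],"claw": 0.5}])

```text
t: 4.55
eef_pos: [0.5153, -0.2857, 0.1423]
ee_rot: [-2.94, 0.0, -2.907]
force: [1.7, -3.8, -0.5]
width: 0.0108
gripper_force: 15.0
```

Run:
```python
from h import *
f=grab('scene');g=grab('top')
s=monitor.get_state();print(s['t'],s['force'],s['eef_pos'])
cv2.imwrite('pics/m.png',np.vstack([cv2.resize(f['color'][150:300,130:430],(700,350)),cv2.resize(g['color'][200:340,200:480],(480,240)) if 0 else cv2.copyMakeBorder(cv2.resize(g['color'][200:325,200:480],(560,250)),0,0,0,140,0)]))
```

```text
4.65 [ 0.74844237 -5.15563353 -0.49940058] [ 0.51524576 -0.28547241  0.14260484]
```

View pics/m.png

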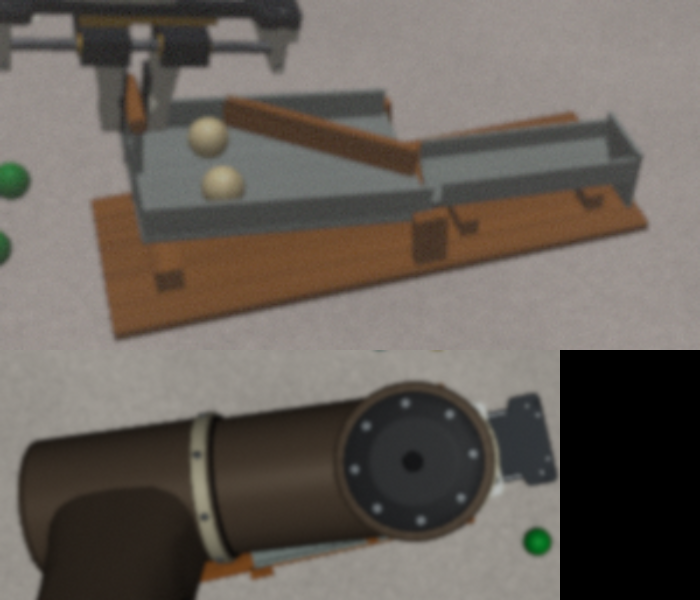

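The tray is rising with the bar gripped. The pills have started rolling (crop px (208,136) and (223,188)). I'll continue to 0.4 rad and hold.

Request:
servo_tool(targets=[{"angular": [1.15,0,0],"xyz": [0,0.112,-0.417],"claw": 0.5},{"angular": [1.15,0,0],"xyz": [0,0.112,-0.417],"claw": 0.5},{"angular": [1.15,0,0],"xyz": [0,0.112,-0.417],"claw": 0.5},{"angular": [1.15,0,0],"xyz": [0,0.112,-0.417],"claw": 0.5},{"angular": [1.15,0,0],"xyz": [0,0.112,-0.417],"claw": 0.5},{"angular": [1.15,0,0],"xyz": [0,0.112,-0.417],"claw": 0.5},{"angular": [1.15,0,0],"xyz": [0,0.112,-0.417],"claw": 0.5},{"angular": [1.15,0,0],"xyz": [0,0.112,-0.417],"claw": 0.5},{"angular": [1.15,0,0],"xyz": [0,0.112,-0.417],"claw": 0.5},{"angular": [1.15,0,0],"xyz": [0,0.112,-0.417],"claw": 0.5}])

```text
t: 5.65
eef_pos: [0.5098, -0.2633, 0.1783]
ee_rot: [-2.741, -0.0, -2.907]
force: [1.9, 0.6, -2.7]
width: 0.0118
gripper_force: 15.0
```

Request:
servo_tool(targets=[{"angular": [0,0,0],"xyz": [0,0,0],"claw": 0.5},{"angular": [0,0,0],"xyz": [0,0,0],"claw": 0.5},{"angular": [0,0,0],"xyz": [0,0,0],"claw": 0.5},{"angular": [0,0,0],"xyz": [0,0,0],"claw": 0.5},{"angular": [0,0,0],"xyz": [0,0,0],"claw": 0.5},{"angular": [0,0,0],"xyz": [0,0,0],"claw": 0.5},{"angular": [0,0,0],"xyz": [0,0,0],"claw": 0.5},{"angular": [0,0,0],"xyz": [0,0,0],"claw": 0.5},{"angular": [0,0,0],"xyz": [0,0,0],"claw": 0.5},{"angular": [0,0,0],"xyz": [0,0,0],"claw": 0.5},{"angular": [0,0,0],"xyz": [0,0,0],"claw": 0.5},{"angular": [0,0,0],"xyz": [0,0,0],"claw": 0.5},{"angular": [0,0,0],"xyz": [0,0,0],"claw": 0.5},{"angular": [0,0,0],"xyz": [0,0,0],"claw": 0.5},{"angular": [0,0,0],"xyz": [0,0,0],"claw": 0.5},{"angular": [0,0,0],"xyz": [0,0,0],"claw": 0.5},{"angular": [0,0,0],"xyz": [0,0,0],"claw": 0.5},{"angular": [0,0,0],"xyz": [0,0,0],"claw": 0.5},{"angular": [0,0,0],"xyz": [0,0,0],"claw": 0.5},{"angular": [0,0,0],"xyz": [0,0,0],"claw": 0.5}])

```text
t: 7.65
eef_pos: [0.5099, -0.2634, 0.1784]
ee_rot: [-2.741, -0.0, -2.907]
force: [1.8, 4.1, -5.6]
width: 0.0113
gripper_force: 15.0
```

Run:
```python
from h import *
f=grab('scene')
cv2.imwrite('pics/m2.png',cv2.resize(f['color'][150:300,130:430],(700,350)))
```

```text
(no output)
```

View pics/m2.png

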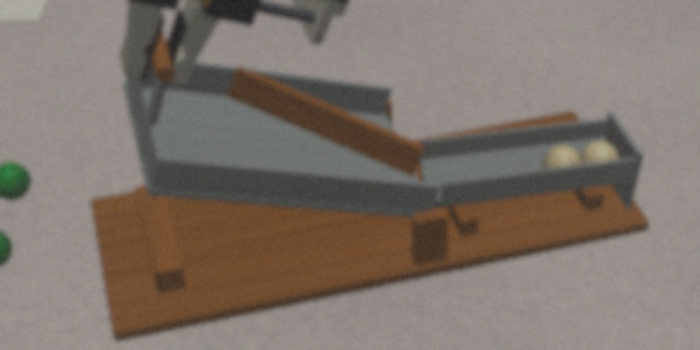

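Both pills sit one behind the other at the channel's end stop (crop px (563,158) and (600,152)), and the tray is empty. I'll lower it by the reverse arc.

Request:
servo_tool(targets=[{"angular": [-1.15,0,0],"xyz": [0,-0.112,0.417],"claw": 0.5},{"angular": [-1.15,0,0],"xyz": [0,-0.112,0.417],"claw": 0.5},{"angular": [-1.15,0,0],"xyz": [0,-0.112,0.417],"claw": 0.5},{"angular": [-1.15,0,0],"xyz": [0,-0.112,0.417],"claw": 0.5},{"angular": [-1.15,0,0],"xyz": [0,-0.112,0.417],"claw": 0.5},{"angular": [-1.15,0,0],"xyz": [0,-0.112,0.417],"claw": 0.5},{"angular": [-1.15,0,0],"xyz": [0,-0.112,0.417],"claw": 0.5},{"angular": [-1.15,0,0],"xyz": [0,-0.112,0.417],"claw": 0.5},{"angular": [-1.15,0,0],"xyz": [0,-0.112,0.417],"claw": 0.5},{"angular": [-1.15,0,0],"xyz": [0,-0.112,0.417],"claw": 0.5},{"angular": [-1.15,0,0],"xyz": [0,-0.112,0.417],"claw": 0.5},{"angular": [-1.15,0,0],"xyz": [0,-0.112,0.417],"claw": 0.5},{"angular": [-1.15,0,0],"xyz": [0,-0.112,0.417],"claw": 0.5},{"angular": [-1.15,0,0],"xyz": [0,-0.112,0.417],"claw": 0.5},{"angular": [-1.15,0,0],"xyz": [0,-0.112,0.417],"claw": 0.5},{"angular": [-1.15,0,0],"xyz": [0,-0.112,0.417],"claw": 0.5},{"angular": [-1.15,0,0],"xyz": [0,-0.112,0.417],"claw": 0.5},{"angular": [-1.15,0,0],"xyz": [0,-0.112,0.417],"claw": 0.5}])

```text
t: 9.5
eef_pos: [0.5183, -0.2986, 0.1102]
ee_rot: [-3.104, -0.0, -2.907]
force: [1.2, 6.2, -3.4]
width: 0.0116
gripper_force: 15.0
```

Request:
servo_tool(targets=[{"angular": [-0.6,0,0],"xyz": [0,-0.056,0.21],"claw": 0.5},{"angular": [-0.6,0,0],"xyz": [0,-0.056,0.21],"claw": 0.5},{"angular": [-0.6,0,0],"xyz": [0,-0.056,0.21],"claw": 0.5},{"angular": [-0.5,0,0],"xyz": [0,-0.056,0.2],"claw": 0.5},{"angular": [0,0,0],"xyz": [0,0,0],"claw": 0.5},{"angular": [0,0,0],"xyz": [0,0,0],"claw": 0.5},{"angular": [0,0,0],"xyz": [0,0,0],"claw": 0.5}])

```text
t: 10.2
eef_pos: [0.5189, -0.3009, 0.1021]
ee_rot: [3.14, -0.0, -2.907]
force: [2.1, 6.2, -3.7]
width: 0.0113
gripper_force: 15.0
```

Request:
servo_tool(targets=[{"angular": [0,0,0],"xyz": [0,-0.05,0.05],"claw": 0.5},{"angular": [0,0,0],"xyz": [0,0,0.03],"claw": 0.5},{"angular": [0,0,0],"xyz": [0,0,0],"claw": 0.5},{"angular": [0,0,0],"xyz": [0,0,0],"claw": 0.5}])

```text
t: 10.6
eef_pos: [0.5189, -0.301, 0.1017]
ee_rot: [3.14, -0.0, -2.907]
force: [0.6, 8.9, 0.2]
width: 0.0114
gripper_force: 15.0
```

The tray is on its rest, with no vertical load on the tool. I'll open straight and wide, then retreat upward.

Request:
servo_tool(targets=[{"angular": [0,0,0],"xyz": [0,0,0],"claw": 2},{"angular": [0,0,0],"xyz": [0,0,0],"claw": 4},{"angular": [0,0,0],"xyz": [0,0,0],"claw": 5},{"angular": [0,0,0],"xyz": [0,0,0],"claw": 5},{"angular": [0,0,0],"xyz": [0,0,0],"claw": 5},{"angular": [0,0,0],"xyz": [0,0,0],"claw": 5},{"angular": [0,0,0],"xyz": [0,0,-0.5],"claw": 5},{"angular": [0,0,0],"xyz": [0,0,-1],"claw": 5},{"angular": [0,0,0],"xyz": [0,0,-2],"claw": 5},{"angular": [0,0,0],"xyz": [0,0,-3],"claw": 5},{"angular": [0,0,0],"xyz": [0,0,-3],"claw": 5},{"angular": [0,0,0],"xyz": [0,0,-3],"claw": 5},{"angular": [0,0,0],"xyz": [0,0,-1],"claw": 5},{"angular": [0,0,0],"xyz": [0,0,0],"claw": 5},{"angular": [0,0,0],"xyz": [0,0,0],"claw": 5},{"angular": [0,0,0],"xyz": [0,0,0],"claw": 5}])

```text
t: 12.2
eef_pos: [0.5184, -0.3018, 0.2352]
ee_rot: [3.14, -0.002, -2.907]
force: [-0.2, 0.8, -0.9]
width: 0.0501
gripper_force: 0.0
```

Run:
```python
from h import *
f=grab('scene')
cv2.imwrite('pics/m3.png',cv2.resize(f['color'][150:300,130:430],(700,350)))
s=monitor.get_state();print(s['t'],s['eef_pos'],s['width'],s['force'])
```

```text
12.25 [ 0.51848736 -0.30188325  0.23515806] 0.050155054922808334 [-0.90545933 -0.37465094  0.36347145]
```

View pics/m3.png

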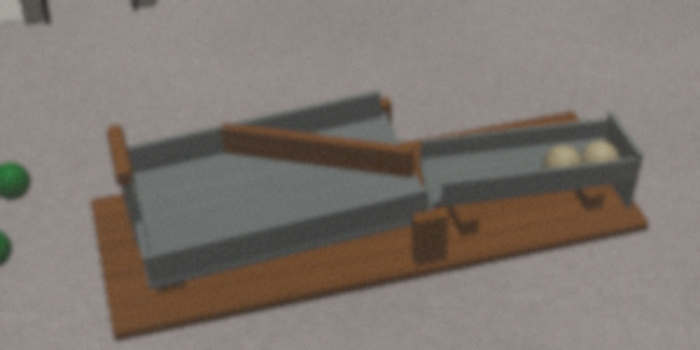

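The tray is back on its rest, both pills are still in the channel at (563,158) and (600,152), and the gripper is clear.

```bash
python3 -c "
from station import order
print(order.job_done())"
```

```text
the job is handed in; nothing more can be done
None
```

I lifted the tray by its bar handle, both pills rolled in single file into the V-groove channel, and I lowered the tray onto its rest, let go and handed the job in at about 12 s.

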